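Raise the soldering box window to its working mark

ROBOT

A 6-joint arm with a two-finger parallel gripper is mounted at the origin on the work surface. World frame = base frame: x ahead of the robot, y to its left, z up, the work surface at z = 0. Lengths are in m, angles in rad, forces in N, time in s.
With the tool pointing down it reaches from about 0.15 to 0.775 m from the base axis. Payload 6.1 kg.
Tool frame: the origin (TCP) lies on the centre line of the jaws, within the pads' length; the fingertips stand 22 mm ahead of it and the grasp point (between the pads) lies 3 mm ahead of it; z points along the fingers, y is the line along which they close (so a half turn about z gives the same grasp; the last joint's range is limited). The gripper opens to 85 mm and grips with 20 to 120 N. Pads are 22 mm wide; open, the fingers measure 114 mm over their backs; the gripper's body (76 mm by 85 mm) begins 54 mm behind the grasp point. The pads swing forward as they close: fully open they stand 13 mm farther back than shut.
Start: joints at [-1.341, 0.126, -0.04, 1.405, 0, 1.571], TCP at [0.12, -0.511, 0.253] pointing down, gripper open.
Joint ranges: [-2.72, 2.72], [-0.95, 1.95], [-1.27, 1.35], [-1.78, 2.02], [-1.46, 1.47], [-3.14, 3.14]. Speed limits (rad/s): [2.39, 2.39, 3.01, 3.14, 3.14, 3.14].

INTERFACE

Orientations are given as a 3x3 rotation matrix whose columns are the frame's x, y, z axes.
In Python, from workcell import arm gives the robot as it stands. Calls block until the motion is done:
- arm.move_pose(position, orientation): joint-space move of the TCP to a pose.
- arm.move_straight(position, ori=None, vel=0.15, threshold=None): straight line of the TCP; ori=None keeps the orientation; vel is the mean speed in m/s. With threshold (N) it stops when the force on the tool has changed by that much, and returns True; else False.
- arm.movej(angles): joint-space move.
- arm.move_gripper(opening, grasp_force=None): finger opening in m; grasp_force is the grip in N (None keeps the last); returns when the fingers have stopped.
- arm.sleep(seconds).
- arm.ik(position, orientation): joint angles nearest the present ones, or None.
- arm.get_obs(): the state.
- arm.capture(name): name is "scene" or "top" or "wrist"; returns a dict with "color" (384x512x3 uint8, red, green, blue), "z_map" (384x512 float32, m along the optical axis (not along the pixel's ray), 0 where there is no reading), "K" (3x3 intrinsics, pixels), "k1" (the pictures are not rectified: a ray, as slopes to the right and down, at radius r is drawn at 1 + k1 r^2 times it, then the intrinsics apply), "extrinsics" (4x4, takes a point from world to camera coordinates). Camera axes: x right, y up, looking along -z (the intrinsics and any distortion apply to the point x, -y, -z); pixel columns grow to the right and rows downward; lengths in m; the calibration is good to about 2 mm. A picture is of the moment at which its call begins.
A pose or a line that the arm cannot do raises arm.MotionError and nothing moves.
- arm.close_job(): hands the job in; it is judged then, once.
The state is a dict: "time": time; "joint_pos": joint angles; "qd": joint speeds; "tau": joint torques, N m; "tcp_pos": TCP position; "tool_rot": TCP orientation; "force": force on the tool from outside, world axes, zero at the start; "wrist_torque": the same for the moment, N m; "opening": finger opening in m; "grip_force": force on a finger pad.
Only numpy, scipy, OpenCV 4.12 (cv2) and the standard library are available. Lean on these libraries where they do the work, as an engineer would, in place of code of your own. Each camera call takes 0.05 s, during which the arm holds its last target. There are 200 camera calls.

TASK

With the fingertips under the yellow lip of the clear soldering box's counterweighted window, gently push the window up until the orange pointers on the lip stand within the height of the green band on the post, never above the red band on the other post, and leave it standing there. Push only: do not pinch the lip, and leave the solder spool, the flux bottle and the screwdriver alone.

Things in the scene. Friction and masses are not known exactly. Their poses are not given: they have to be found in the camera images.
- booth: clear soldering box, fixed, 370 mm wide, 215 deep, 480 high. Origin: on the table, mid-width, in the window plane at its front. x points into the box (away from the robot's side), y along the window, z up. Two front posts, 30 mm square, at y = +-165 mm, 466 mm high; grey floor plate 12 mm thick, from x = -15 mm. Nothing stands inside within 95 mm behind the window.
- sash (a joint): height of the window above its lowest position, m, 0 to 0.32; the lip's underside is 30 mm + this value above the table. It slides straight up (booth z), is balanced by hidden counterweights and stays where it is left; about 2 to 6 N vertically moves it slowly up. At the start it stands part open.
- lip_front (a point): front lower edge of the yellow lip, at mid-width (booth x = -50 mm, y = 0). The lip is a shelf along the pane's lower edge: 260 mm wide along booth y, jutting 44 mm out from the pane towards the robot, 12 mm thick (yellow plate 8 mm, black strip 4 mm on top, set back 10 mm). The 6 mm pane rises 180 mm from the underside's level. Axes as the booth's.
- lip_pointer (a point): mid-height of the lip, 6 mm above its underside, at mid-width, booth x = -20 mm: the level of the two small orange pointers (4 mm high) that stick out of the lip's two ends beside the posts.
- green_band: green square band, 36 mm wide and 24 mm high, round one of the two front posts (either one): the working height. Origin at its centre. The pointers must end within its 24 mm height, that is within 12 mm of the origin's height. Nothing can be felt of it.
- red_band: red square band of the same size round the other front post, higher up: the limit. Origin at its centre.
- spool: aluminium-coloured solder spool standing upright on the table, 56 mm across, 52 mm high, 0.3 kg; origin at the centre of its underside. Leave alone.
- flux: white flux bottle with a blue label and a red cap, standing, 44 mm across, 110 mm high, 0.15 kg; origin at the centre of its underside. Leave alone.
- driver: screwdriver with black handle lying on the table along its own x axis, 170 mm long; origin near its middle, on the underside. Leave alone.

How it is judged:
By the outcome, as a careful person would: the job done as asked, in the order asked, and still so for the second after the job is handed in, with the robot touching nothing.
It also fails if it takes over 38 s, if anything falls off the work surface, if the arm or the gripper's body presses on something with over 40 N, if the wrist force passes 120 N, or if a joint passes its speed limit or range.

## Working session

There is one attempt and no reset: what is moved stays moved. The work goes in short steps, each a Python script; the robot and the scene stay as the last script left them, time stands still between calls to the robot, and variables do not carry over. Pictures are saved under pics/ and viewed, at most 10 in all, crops included, and the job is handed in when it is done.

```bash
mkdir -p pics; ls; cat > h.py <<'E'
import numpy as np, cv2
from workcell import arm
def snap(n,f):
    c=arm.capture(n); cv2.imwrite(f'pics/{f}.png',c['color'][:,:,::-1]); np.savez(f'pics/{f}.npz',**c); return c
def pts(c,uv):
    """world points from pixel+depth"""
    uv=np.asarray(uv,float).reshape(-1,2)
    d=rays(c,uv); z=np.array([c['z_map'][int(v),int(u)] for u,v in uv])
    P=np.c_[d[:,0]*z,-d[:,1]*z,-z]; E=c['extrinsics']
    return (P-E[:3,3])@E[:3,:3]
def rays(c,uv):
    k=float(c['k1'])
    return cv2.undistortPoints(np.asarray(uv,float).reshape(-1,1,2),c['K'],np.array([k,0,0,0,0.])).reshape(-1,2)
def load(f): return dict(np.load(f'pics/{f}.npz'))
E
python3 - <<'E'
from h import *
a=snap('scene','s0');b=snap('top','t0');w=snap('wrist','w0')
cv2.imwrite('pics/st.png',cv2.resize(np.vstack([a['color'],b['color']])[:,:,::-1],(450,675)) [:600] if 0 else cv2.resize(np.hstack([a['color'],b['color']])[:,:,::-1],(800,300)))
print(arm.get_obs()['time'])
E
```

```text
pics
0.15
```

View pics/s0.png

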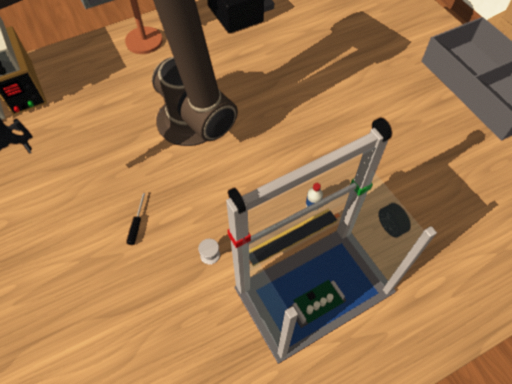

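View pics/t0.png

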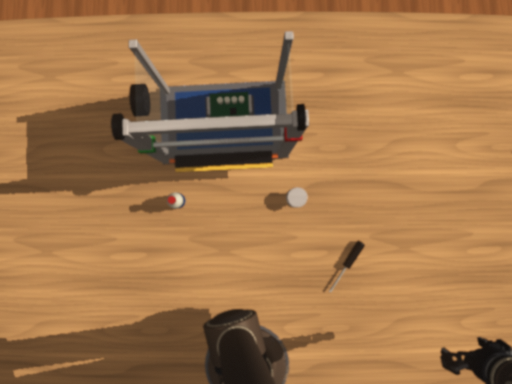

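The scene view looks from behind the box: red band about (239,238), green (364,187), lip about (290,236). In the top view the lip is at (225,163), the flux bottle at (176,200), the spool at (297,198) and the driver at (345,265). Next I localise them by colour and depth.

```bash
cat > loc.py <<'E'
from h import *
for f in ('s0','t0'):
    c=load(f); hsv=cv2.cvtColor(c['color'],cv2.COLOR_RGB2HSV); print(f,'cam',-c['extrinsics'][:3,:3].T@c['extrinsics'][:3,3])
    for n,lo,hi in (('red',(0,200,90),(4,255,255)),('red2',(174,180,90),(180,255,255)),('green',(55,120,60),(80,255,255)),('yellow',(22,200,120),(32,255,255)),('blue',(105,150,60),(125,255,255))):
        m=cv2.inRange(hsv,lo,hi); k,l,s,ce=cv2.connectedComponentsWithStats(m)
        for i in range(1,k):
            if s[i,4]<12: continue
            v,u=np.where(l==i); P=pts(c,np.c_[u,v]+0.0); P=P[np.isfinite(P).all(1)]
            print(n,s[i],ce[i].round(1),'med',np.median(P,0).round(3),'p5',np.percentile(P,5,0).round(3),'p95',np.percentile(P,95,0).round(3))
c=load('t0')
for n,u,v in (('flux',176,200),('spool',297,198),('drv',355,250),('drvtip',326,289),('postL',118,127),('postR',302,117),('barL',135,127),('barR',275,121),('lipstripL',176,160),('stripR',270,156),('backL',135,43),('backR',289,37)): print(n,pts(c,[(u,v)]).round(3))
E
python3 loc.py
```

```text
s0 cam [ 0.99818809 -0.2732617   1.17798388]
red [  3  84  18  11 100] [11.6 89.3] med [-0.295 -0.488  0.112] p5 [-0.3   -0.506  0.097] p95 [-0.291 -0.469  0.129]
red [ 14 106   5   6  21] [ 15.7 108.6] med [-0.291 -0.51   0.037] p5 [-0.301 -0.517  0.028] p95 [-0.281 -0.505  0.043]
red [314 184   5   6  26] [316.  186.5] med [0.621 0.061 0.401] p5 [0.62  0.056 0.39 ] p95 [0.622 0.067 0.411]
red [228 231  15  16  65] [235.1 240.3] med [ 0.629 -0.128  0.333] p5 [ 0.6   -0.131  0.322] p95 [ 0.631 -0.114  0.342]
red [245 235   5   6  22] [247.3 238.2] med [ 0.629 -0.102  0.335] p5 [ 0.628 -0.11   0.321] p95 [ 0.636 -0.097  0.346]
green [ 27 101   6   6  22] [ 29.6 103.2] med [-0.291 -0.462  0.038] p5 [-0.303 -0.469  0.034] p95 [-0.28  -0.457  0.044]
green [355 184  17  11  78] [362.2 189.4] med [0.618 0.205 0.277] p5 [0.615 0.188 0.261] p95 [0.628 0.217 0.302]
blue [ 273  245  104  100 3512] [325.8 284.1] med [0.694 0.104 0.013] p5 [ 0.639 -0.031  0.009] p95 [0.794 0.184 0.017]
t0 cam [ 0.44850118 -0.01803691  1.20943574]
red [169 198   5   4  16] [171.  199.5] med [0.48  0.194 0.11 ] p5 [0.469 0.138 0.108] p95 [0.484 0.2   0.387]
green [142 148  12   4  18] [149.  150.5] med [0.586 0.21  0.279] p5 [0.586 0.203 0.277] p95 [0.591 0.227 0.281]
flux [[0.48  0.186 0.088]]
spool [[ 0.482 -0.146  0.054]]
drv [[ 0.332 -0.313  0.025]]
drvtip [[ 0.218 -0.232  0.   ]]
postL [[0.598 0.216 0.491]]
postR [[ 0.611 -0.108  0.494]]
barL [[0.604 0.193 0.461]]
barR [[ 0.611 -0.063  0.462]]
lipstripL [[0.586 0.182 0.109]]
stripR [[ 0.593 -0.069  0.113]]
backL [[0.805 0.224 0.363]]
backR [[ 0.811 -0.101  0.366]]
```

```bash
python3 - <<'E'
from h import *
a=load('s0')['color'][160:300,200:400];b=load('t0')['color'][90:230,110:310]
cv2.imwrite('pics/crop.png',cv2.resize(np.vstack([a,b])[:,:,::-1],None,fx=2.1,fy=2.1,interpolation=2))
E
```

```text
(no output)
```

View pics/crop.png

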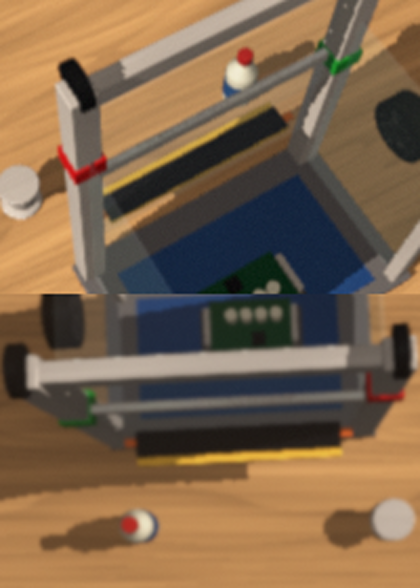

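The crop shows the bands (green on the left post, red on the right) and the lip between them, slightly yawed, with the flux bottle and spool clear of its centre. I'll check reach for a horizontal tool and where the wrist camera sits.

```bash
python3 - <<'E'
from h import *
o=arm.get_obs(); R=o['tool_rot']; print(R.round(2),o['tcp_pos'])
E=load('w0')['extrinsics']; K=load('w0')['K']; c=-E[:3,:3].T@E[:3,3]
print('cam in tool',(R.T@(c-o['tcp_pos'])).round(3),'look in tool',(R.T@E[:3,:3].T@[0,0,-1]).round(2),'up',(R.T@E[:3,:3].T@[0,1,0]).round(2),K[0,0])
def ori(pitch,s,yaw=.03):
    z=np.array([np.cos(yaw)*np.cos(pitch),np.sin(yaw)*np.cos(pitch),np.sin(pitch)])
    y=s*np.array([-np.sin(yaw),np.cos(yaw),0]); return np.c_[np.cross(y,z),y,z]
for p in (0,.15,.3):
  for s in (1,-1):
    print(p,s,[None if (q:=arm.ik(P,ori(p,s))) is None else np.round(q,2).tolist() for P in ([.35,.04,.3],[.40,.045,.07],[.56,.05,.07],[.56,.05,.27])])
E
```

```text
[[ 0.97  0.23 -0.  ]
 [ 0.23 -0.97  0.  ]
 [-0.   -0.   -1.  ]] [ 0.11953466 -0.51092021  0.25272429]
cam in tool [ 0.074 -0.002 -0.121] look in tool [-0.29  0.    0.96] up [ 0.96 -0.    0.29] 304.341096128047
0 1 [None, None, None, None]
0 -1 [None, None, None, None]
0.15 1 [None, None, None, None]
0.15 -1 [None, None, None, None]
0.3 1 [None, None, None, None]
0.3 -1 [None, None, None, None]
```

```bash
cat >> h.py <<'E'
def ori(pitch,roll,yaw=.03):
    z=np.array([np.cos(yaw)*np.cos(pitch),np.sin(yaw)*np.cos(pitch),np.sin(pitch)])
    y=np.array([-np.sin(yaw),np.cos(yaw),0]); x=np.cross(y,z)
    return np.c_[x,y,z]@cv2.Rodrigues(np.array([0,0,roll]))[0]
E
python3 - <<'E'
from h import *
for p in np.arange(-1.5,.7,.1):
  for r in (0,np.pi/2,np.pi,-np.pi/2):
    L=[None if (q:=arm.ik(P,ori(p,r))) is None else np.round(q,2).tolist() for P in ([.40,.045,.15],[.56,.05,.07],[.56,.05,.27],[.45,.04,.4])]
    if any(L): print(round(p,1),round(r,1),L)
E
```

```text
Traceback (most recent call last):
  File "h.py", line 18, in ori
    return np.c_[x,y,z]@cv2.Rodrigues(np.array([0,0,roll]))[0]
                        ~~~~~~~~~~~~~^^^^^^^^^^^^^^^^^^^^^^
cv2.error: OpenCV(4.12.0) /io/opencv/modules/calib3d/src/calibration_base.cpp:151: error: (-210:Unsupported format or combination of formats) The matrices must have 32f or 64f data type in function 'Rodrigues'
```

```bash
sed -i 's/np.array(\[0,0,roll\])/np.array([0,0,float(roll)])/' h.py
python3 - <<'E'
from h import *
for p in np.arange(-1.5,.7,.2):
  for r in (0,np.pi/2,np.pi,-np.pi/2):
    L=[None if (q:=arm.ik(P,ori(p,r))) is None else np.round(q,2).tolist() for P in ([.40,.045,.15],[.56,.05,.07],[.56,.05,.27],[.45,.04,.4])]
    if any(l is not None for l in L): print(round(p,1),round(r,1),L)
E
```

```text
-1.5 0 [[0.12, -0.14, -0.53, 1.11, -0.01, 0.09], [0.09, 0.2, -0.36, 0.94, -0.0, 0.06], [0.09, 0.14, 0.01, 1.37, -0.0, 0.06], [0.09, -0.02, 0.13, 1.65, -0.0, 0.06]]
-1.5 1.6 [[0.12, -0.14, -0.53, 1.11, -0.01, 1.66], [0.09, 0.2, -0.36, 0.94, -0.0, 1.63], [0.09, 0.14, 0.01, 1.37, -0.0, 1.63], [0.09, -0.02, 0.13, 1.65, -0.0, 1.63]]
-1.5 3.1 [[0.12, -0.14, -0.53, 1.11, -0.01, -3.06], [0.09, 0.2, -0.36, 0.94, -0.0, -3.08], [0.09, 0.14, 0.01, 1.37, -0.0, -3.08], [0.09, -0.02, 0.13, 1.65, -0.0, -3.08]]
-1.5 -1.6 [[0.12, -0.14, -0.53, 1.11, -0.01, -1.48], [0.09, 0.2, -0.36, 0.94, -0.0, -1.51], [0.09, 0.14, 0.01, 1.37, -0.0, -1.51], [0.09, -0.02, 0.13, 1.65, -0.0, -1.51]]
-1.3 0 [[0.13, -0.3, -0.68, 0.92, -0.03, 0.1], [0.1, 0.07, -0.55, 0.68, -0.02, 0.07], [0.1, -0.02, -0.19, 1.13, -0.02, 0.07], [0.1, -0.18, -0.05, 1.44, -0.02, 0.07]]
-1.3 1.6 [[0.13, -0.3, -0.68, 0.92, -0.03, 1.67], [0.1, 0.07, -0.55, 0.68, -0.02, 1.64], [0.1, -0.02, -0.19, 1.13, -0.02, 1.64], [0.1, -0.18, -0.05, 1.44, -0.02, 1.64]]
-1.3 3.1 [[0.13, -0.3, -0.68, 0.92, -0.03, -3.05], [0.1, 0.07, -0.55, 0.68, -0.02, -3.08], [0.
[... 2750 characters left out ...]
0.3 0 [None, None, [0.14, -0.47, -1.15, -0.38, -0.11, 0.03], [0.17, -0.87, -0.96, 0.21, -0.13, 0.04]]
-0.3 1.6 [None, None, [0.14, -0.47, -1.15, -0.38, -0.11, 1.6], [0.17, -0.87, -0.96, 0.21, -0.13, 1.61]]
-0.3 3.1 [None, None, [0.14, -0.47, -1.15, -0.38, -0.11, -3.11], [0.17, -0.87, -0.96, 0.21, -0.13, -3.1]]
-0.3 -1.6 [None, None, [0.14, -0.47, -1.15, -0.38, -0.11, -1.54], [0.17, -0.87, -0.96, 0.21, -0.13, -1.53]]
-0.1 0 [None, None, None, [0.18, -0.93, -1.15, -0.12, -0.15, 0.01]]
-0.1 1.6 [None, None, None, [0.18, -0.93, -1.15, -0.12, -0.15, 1.59]]
-0.1 3.1 [None, None, None, [0.18, -0.93, -1.15, -0.12, -0.15, -3.13]]
-0.1 -1.6 [None, None, None, [0.18, -0.93, -1.15, -0.12, -0.15, -1.56]]
```

```bash
python3 - <<'E'
from h import *
tip=np.array([.583,.05,0])
for p in (-.4,-.3,-.2,-.1,0,.1,.2):
  for yaw in np.arange(-1.5,1.51,.15):
    for r in (np.pi,0):
      O=ori(p,r,yaw); L=[arm.ik(tip+[0,0,h]-.022*O[:,2],O) for h in (.06,.083,.25)]
      if all(l is not None for l in L): print(round(p,1),round(yaw,2),round(r,1),[np.round(l,2).tolist() for l in L])
E
```

```text
-0.4 -1.5 3.1 [[0.52, 0.77, 0.02, 1.62, -0.98, -0.68], [0.52, 0.74, 0.04, 1.66, -0.98, -0.68], [0.52, 0.62, 0.21, 1.96, -0.98, -0.68]]
-0.4 -1.5 0 [[0.52, 0.77, 0.02, 1.62, -0.98, 2.46], [0.52, 0.74, 0.04, 1.66, -0.98, 2.46], [0.52, 0.62, 0.21, 1.96, -0.98, 2.46]]
-0.4 -1.35 3.1 [[0.54, 0.67, -0.13, 1.41, -1.06, -0.86], [0.54, 0.64, -0.12, 1.45, -1.06, -0.86], [0.54, 0.51, 0.06, 1.76, -1.06, -0.86]]
-0.4 -1.35 0 [[0.54, 0.67, -0.13, 1.41, -1.06, 2.28], [0.54, 0.64, -0.12, 1.45, -1.06, 2.28], [0.54, 0.51, 0.06, 1.76, -1.06, 2.28]]
-0.4 -1.2 3.1 [[0.56, 0.54, -0.31, 1.14, -1.13, -1.11], [0.56, 0.52, -0.29, 1.18, -1.13, -1.11], [0.56, 0.38, -0.1, 1.51, -1.13, -1.11]]
-0.4 -1.2 0 [[0.56, 0.54, -0.31, 1.14, -1.13, 2.03], [0.56, 0.52, -0.29, 1.18, -1.13, 2.03], [0.56, 0.38, -0.1, 1.51, -1.13, 2.03]]
-0.4 -1.05 3.1 [[0.57, 0.41, -0.51, 0.77, -1.17, -1.45], [0.57, 0.38, -0.49, 0.82, -1.17, -1.45], [0.57, 0.22, -0.29, 1.18, -1.17, -1.45]]
-0.4 -1.05 0 [[0.57, 0.41, -0.51, 0.77, -1.17, 1.69], [0.57, 0.38, -0.49, 0.82, -1.17, 1.69], [0.57, 0.22, -0.29, 1.18, -1.17, 1.69]]
-0.4 -0.9 3.1 [[0.57, 
[... 11462 characters left out ...]
-0.78, 0.06, 1.44, 2.26]]
-0.1 1.05 0 [[-0.44, 0.42, -0.94, -0.47, 1.44, -0.88], [-0.44, 0.36, -0.93, -0.41, 1.44, -0.88], [-0.44, 0.05, -0.78, 0.06, 1.44, -0.88]]
-0.1 1.2 3.1 [[-0.44, 0.65, -0.41, 1.11, 1.45, 0.97], [-0.44, 0.61, -0.41, 1.15, 1.45, 0.97], [-0.44, 0.41, -0.28, 1.47, 1.45, 0.97]]
-0.1 1.2 0 [[-0.44, 0.65, -0.41, 1.11, 1.45, -2.17], [-0.44, 0.61, -0.41, 1.15, 1.45, -2.17], [-0.44, 0.41, -0.28, 1.47, 1.45, -2.17]]
-0.1 1.35 3.1 [[-0.43, 0.85, -0.17, 1.67, 1.34, 0.44], [-0.43, 0.81, -0.17, 1.71, 1.34, 0.44], [-0.43, 0.62, -0.09, 1.98, 1.34, 0.44]]
-0.1 1.35 0 [[-0.43, 0.85, -0.17, 1.67, 1.34, -2.7], [-0.43, 0.81, -0.17, 1.71, 1.34, -2.7], [-0.43, 0.62, -0.09, 1.98, 1.34, -2.7]]
```

Horizontal isn't reachable down there, but a tool pitched about −0.6 with yaw along the booth is. The closed fingers can push under the lip edge and the body stays clear. I'll go to a look pose first.

```bash
python3 - <<'E'
from h import *
for p in (-.7,-.65,-.6,-.55,-.5):
  O=ori(p,np.pi); print(p,[arm.ik(np.array([x,.05,z])-.022*O[:,2],O) is not None for x,z in((.50,.05),(.57,.05),(.57,.08),(.57,.25),(.5,.25))])
arm.move_gripper(0,20)
arm.move_pose([.38,.05,.38],ori(-.3,np.pi))
print(arm.get_obs()['time'],arm.get_obs()['tcp_pos'],arm.get_obs()['joint_pos'])
snap('wrist','w1')
E
```

```text
-0.7 [True, True, True, True, True]
-0.65 [False, True, True, True, True]
-0.6 [False, True, True, True, True]
-0.55 [False, False, True, True, True]
-0.5 [False, False, False, True, True]Traceback (most recent call last):
  File "<stdin>", line 5, in <module>
workcell.MotionError: the arm cannot take that pose within its joint ranges
```

```bash
python3 - <<'E'
from h import *
arm.move_pose([.44,.05,.38],ori(-.4,np.pi))
print(arm.get_obs()['time'],arm.get_obs()['tcp_pos'],arm.get_obs()['joint_pos'])
snap('wrist','w1')
E
```

```text
4.7583 [0.44007217 0.04984577 0.37999631] [ 0.22142963 -0.84829379 -0.91286178  0.34230359 -0.17649776 -3.06596438]
```

View pics/w1.png

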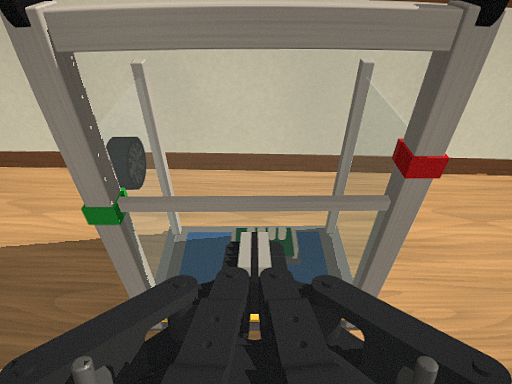

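The wrist view shows the green band at (103,214), red at (420,160), the pane's top rail at row ~203, and the lip peeking through at (255,318).

```bash
python3 - <<'E'
from h import *
c=load('w1'); hsv=cv2.cvtColor(c['color'],cv2.COLOR_RGB2HSV)
for n,lo,hi,roi in (('green',(50,120,40),(80,255,255),(70,180,140,230)),('red',(0,180,60),(6,255,255),(380,130,460,190)),('yellow',(20,150,80),(35,255,255),(140,300,400,340)),('orange',(5,150,100),(18,255,255),(130,290,400,345))):
    m=cv2.inRange(hsv,lo,hi); M=np.zeros_like(m); a,b,d,e=roi; M[b:e,a:d]=m[b:e,a:d]
    v,u=np.where(M); P=pts(c,np.c_[u,v]); ok=c['z_map'][v,u]>0; P=P[ok]
    print(n,len(P),'min',np.percentile(P,2,0).round(4),'med',np.median(P,0).round(4),'max',np.percentile(P,98,0).round(4))
    if n in('green','red'):
        F=P[P[:,0]<np.percentile(P[:,0],5)+.006]; print('front',len(F),F.min(0).round(4),F.max(0).round(4))
    else:
        k,l,s,ce=cv2.connectedComponentsWithStats(M)
        for i in range(1,k):
            if s[i,4]>4:
                v,u=np.where(l==i);Q=pts(c,np.c_[u,v]);print(' ',s[i],Q.min(0).round(3),Q.max(0).round(3))
# pane top rail
P=pts(c,[(u,v) for u in (150,180,330,370) for v in (199,203,207)]);print(P.round(4))
E
```

```text
green 747 min [0.5827 0.202  0.2563] med [0.5842 0.2155 0.2703] max [0.6137 0.2377 0.2811]
front 607 [0.5822 0.2031 0.2549] [0.5888 0.2397 0.2803]
red 850 min [ 0.5955 -0.1253  0.3183] med [ 0.5974 -0.0973  0.3316] max [ 0.6252 -0.0873  0.3418]
front 573 [ 0.5946 -0.1268  0.3179] [ 0.6016 -0.0887  0.3421]
yellow 98 min [ 0.4138 -0.0677  0.0954] med [0.5586 0.0552 0.1064] max [0.5684 0.1779 0.386 ]
  [249 314  11   8  73] [0.414 0.049 0.101] [0.566 0.06  0.385]
  [161 318   7   4  18] [0.403 0.08  0.101] [0.555 0.18  0.404]
  [342 318   3   3   7] [ 0.406 -0.091  0.012] [0.609 0.023 0.403]Traceback (most recent call last):
  File "<stdin>", line 5, in <module>
  File "h.py", line 8, in pts
    d=rays(c,uv); z=np.array([c['z_map'][int(v),int(u)] for u,v in uv])
  File "h.py", line 13, in rays
    return cv2.undistortPoints(np.asarray(uv,float).reshape(-1,1,2),c['K'],np.array([k,0,0,0,0.])).reshape(-1,2)
           ~~~~~~~~~~~~~~~~~~~^^^^^^^^^^^^^^^^^^^^^^^^^^^^^^^^^^^^^^^^^^^^^^^^^^^^^^^^^^^^^^^^^^^^
cv2.error: OpenCV(4.12.0) /io/opencv/modules/calib3d/src/undistort.dispatch.cpp:347: error: (-215:Assertion failed) CV_IS_MAT(_src) && CV_IS_MAT(_dst) && (_src->rows == 1 || _src->cols == 1) && (_dst->rows == 1 || _dst->cols == 1) && _src->cols + _src->rows - 1 == _dst->rows + _dst->cols - 1 && (CV_MAT_TYPE(_src->type) == CV_32FC2 || CV_MAT_TYPE(_src->type) == CV_64FC2) && (CV_MAT_TYPE(_dst->type) == CV_32FC2 || CV_MAT_TYPE(_dst->type) == CV_64FC2) in function 'cvUndistortPointsInternal'
```

```bash
cat >> h.py <<'E'
O=ori(-.65,np.pi,.04)
def tip(x,y,z): return np.array([x,y,z])-.022*O[:,2]
def st(m=''):
    o=arm.get_obs(); print(m,round(o['time'],2),(o['tcp_pos']+.022*o['tool_rot'][:,2]).round(4),'F',np.round(o['force'],2))
def rail(c):
    """height of pane top edge: bar pixels right of the green band / middle, front-upper edge by depth"""
    P=[]
    for u in list(range(150,225,5))+list(range(295,370,5)):
        Q=pts(c,[(u,v) for v in range(120,300)])
        k=(abs(Q[:,0]-.608+.04*(Q[:,1]-.056))<.025)&(Q[:,2]<.45)&(Q[:,2]>.2)
        if k.sum()>3: P.append(Q[k][:,2].max())
    return np.round([np.median(P),np.std(P),len(P)],4)
E
python3 - <<'E'
from h import *
print('rail',rail(load('w1')))
print([arm.ik(tip(*p),O) is not None for p in((.5,.054,.25),(.535,.054,.068),(.573,.0555,.068),(.573,.0555,.25))])
st('0')
arm.move_straight(tip(.50,.054,.26),O,vel=.12); st('a')
print(arm.move_straight(tip(.535,.054,.068),vel=.12,threshold=8)); st('b')
snap('top','t1'); snap('wrist','w2')
a=load('t1')['color'][110:260,110:310];b=load('w2')['color']
cv2.imwrite('pics/c2.png',np.hstack([cv2.resize(a,(400,300)),cv2.resize(b,(400,300))])[:,:,::-1])
E
```

```text
rail [3.646e-01 4.000e-04 3.000e+01]
[True, True, True, True]
0 4.81 [0.4603 0.0505 0.3714] F [-0.19 -0.26 -0.09]
a 5.92 [0.5    0.054  0.2605] F [ 0.45 -0.04  0.18]
False
b 7.69 [0.5353 0.0541 0.0687] F [ 0.19 -1.22 -0.14]
```

View pics/c2.png

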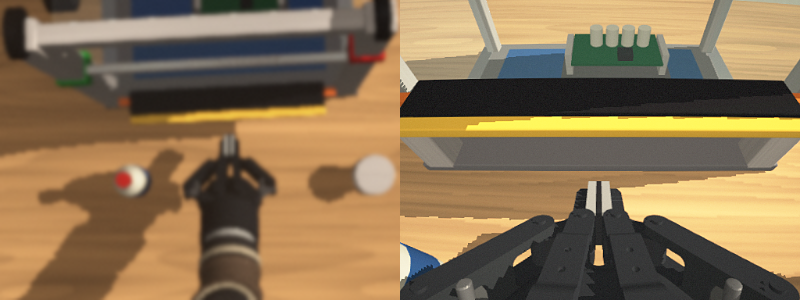

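Left, the fingertips stand just in front of the lip, clear of the flux bottle and spool. Right, the lip's yellow face spans rows ~118–137 of the half-size view, with the tip below and before it at (598,185). I'll measure the lip height, then move under.

```bash
cat >> h.py <<'E'
def yel(c):
    hsv=cv2.cvtColor(c['color'],cv2.COLOR_RGB2HSV); m=cv2.inRange(hsv,(20,150,60),(36,255,255))
    k,l,s,ce=cv2.connectedComponentsWithStats(m); i=1+s[1:,4].argmax(); v,u=np.where(l==i); P=pts(c,np.c_[u,v])
    P=P[(P[:,0]<.59)&(P[:,0]>.53)]; F=P[P[:,0]+.04*(P[:,1]-.056)<.562]
    print('yellow n',len(P),'x',np.percentile(P[:,0],[2,50]).round(4),'z front p1,50,99',np.percentile(F[:,2],[1,50,99]).round(4))
E
python3 - <<'E'
from h import *
yel(load('w2'))
print(arm.move_straight(tip(.573,.0555,.068),vel=.06,threshold=6)); st('in')
print(arm.move_straight(tip(.573,.0555,.115),vel=.012,threshold=2.5)); st('contact')
yel(snap('wrist','w3'))
E
```

```text
yellow n 13015 x [0.5542 0.5616] z front p1,50,99 [0.1002 0.106  0.1083]
False
in 8.57 [0.5727 0.0554 0.0674] F [ 0.7  -0.34 -0.72]
True
contact 9.85 [0.572  0.0554 0.0744] F [-0.29  0.04  0.09]
yellow n 14463 x [0.555  0.5621] z front p1,50,99 [0.1006 0.1066 0.1086]
```

```bash
python3 - <<'E'
from h import *
for z,v in ((.10,.02),(.205,.03)):
    print(arm.move_straight(tip(.573,.0555,z),vel=v,threshold=20)); st('up')
    yel(snap('wrist',f'w4_{int(z*1000)}'))
snap('scene','s4'); snap('top','t4')
b=load('w4_205')['color']; a=load('s4')['color'][150:300,200:400]
cv2.imwrite('pics/c4.png',np.hstack([cv2.resize(a,(400,300)),cv2.resize(b,(400,300))])[:,:,::-1])
E
```

```text
False
up 11.35 [0.5712 0.0553 0.098 ] F [-8.55 -0.67 -3.69]
yellow n 13437 x [0.5549 0.5619] z front p1,50,99 [0.1224 0.1283 0.1302]
False
up 15.05 [0.5712 0.0553 0.2027] F [-9.9  -0.33 -4.45]
yellow n 14240 x [0.5549 0.5622] z front p1,50,99 [0.2271 0.2331 0.235 ]
```

View pics/c4.png

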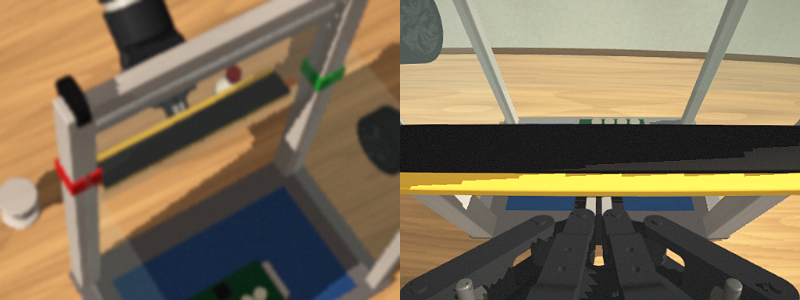

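The window follows: in both views the lip is well below the green band and resting on the fingers. Now the final rise, then lower the fingers, withdraw and check.

```bash
python3 - <<'E'
from h import *
print(arm.move_straight(tip(.573,.0555,.240),vel=.02,threshold=20)); st('up')
yel(snap('wrist','w5'))
arm.sleep(.3)
arm.move_straight(tip(.571,.0555,.205),vel=.05); st('down'); yel(snap('wrist','w6'))
arm.move_straight(tip(.48,.052,.205),vel=.1); st('back')
c=snap('wrist','w7'); yel(c)
hsv=cv2.cvtColor(c['color'],cv2.COLOR_RGB2HSV)
for n,lo,hi in(('green',(50,120,40),(80,255,255)),('orange',(4,170,90),(17,255,255))):
    v,u=np.where(cv2.inRange(hsv,lo,hi)); P=pts(c,np.c_[u,v]); P=P[(P[:,0]>.56)&(P[:,0]<.63)&(P[:,2]>.2)]
    for s in (P[P[:,1]>.056],P[P[:,1]<.056]):
        if len(s)>5: print(n,len(s),np.percentile(s,[2,50,98],axis=0).round(4).tolist())
cv2.imwrite('pics/w7b.png',c['color'][:,:,::-1])
E
```

```text
False
up 17.1 [0.5713 0.0553 0.2378] F [-8.9  -1.09 -3.93]
yellow n 11311 x [0.5548 0.5612] z front p1,50,99 [0.2622 0.2678 0.2699]
down 18.3 [0.5712 0.0555 0.2054] F [-0.38  0.06  0.67]
yellow n 18410 x [0.5555 0.5615] z front p1,50,99 [0.2617 0.2678 0.2699]
back 19.41 [0.4803 0.052  0.2053] F [-0.51  1.01  0.12]
yellow n 11249 x [0.5539 0.5607] z front p1,50,99 [0.2614 0.2664 0.2695]
green 1233 [[0.5836, 0.1888, 0.2562], [0.5935, 0.2036, 0.2715], [0.5984, 0.2154, 0.2791]]
orange 177 [[0.5721, 0.1858, 0.265], [0.5802, 0.1974, 0.2685], [0.5879, 0.2017, 0.2724]]
orange 161 [[0.5877, -0.0882, 0.2661], [0.5909, -0.0844, 0.2688], [0.5981, -0.0786, 0.2698]]
```

View pics/w7b.png

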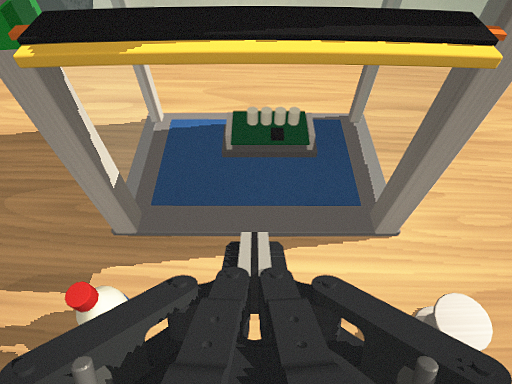

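The left pointer (18,32) sits in front of the green band (18,20). Pointers are at z ≈ 0.2685 m and the band spans 0.256–0.280 m. The window stays put, the fingers are clear, and the flux bottle and spool are still standing.

```bash
python3 - <<'E'
from h import *
print(arm.close_job())
E
```

```text
the job is handed in; nothing more can be done
None
```

The window is up and handed in: its pointers measured about 0.2685 m high, inside the green band (0.256–0.280 m) and below the red one, and it held there after the fingers withdrew clear, at about 19.5 s of the 38 s allowed.

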